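# Slide the reagent crate into its bench bay

### The job

With your fingertips, gently push the heavy blue reagent crate along the bench into its green-floored metal bay, until it sits upright and flush against the stop at the back. Push it low, only on the black bumper band round its base, so that it slides and does not tip; do not lift it, and do not push on its blue walls or on the bottles. Leave the clear bottle, the tip box and the tube rack near by where they are.

Things in the scene. Friction and masses are not known exactly. Their poses are not given: they have to be found in the camera images.
- crate: Loose crate with two bottles, 0.75 to 1 kg. Origin: centre of its underside; z up, x along its short side, roughly towards the bay's stop. A black bumper band, 8 to 45 mm above the bench, 88 (x) by 140 mm (y) outside, is its widest part and the only one to push. Stands on a pan 74 (x) by 126 mm (y): tips if pushed high. Slides at about 4 to 7 N. Starts 150 to 185 mm from the stop.
- push_face (a point): Middle of the crate's flat bumper face on its own -x side, the face towards the robot, 140 mm long; 44 mm from the crate's origin and 26 mm above its underside. Axes as the crate's.
- load: Upper part fixed on the crate, same origin and axes: blue walls 76 (x) by 128 mm (y), 45 to 80 mm above the bench, 6 mm behind the band's faces; two amber bottles at y = +30 and -30 mm, 50 mm wide up to 98 mm, then narrowing to 32 mm wide caps that end 134 mm above the bench. Not to be pushed on.
- bay: Bay fixed to the bench, open towards the robot. Origin: on the bench, middle of the inner face of its back stop (34 mm high); x points into the bay and through the stop, y left along it. Its floor is bare bench, coloured green. The crate fully home has its origin at x = -44 mm, y near 0, its axes parallel to the bay's.
- bay_mouth (a point): On the bay's middle line at x = -56 mm, on the bench: end of the two straight side rails, 26 mm high, 12 mm thick, 176 mm apart inside. From here they flare outwards to x about -85 mm, where the mouth is about 200 mm wide. The near bumper face of a crate fully home stands 32 mm out of the straight rails.
- media_bottle: Bystander: clear bottle with blue cap, 54 mm in diameter, 115 mm high, origin at the centre of its underside.
- tip_box: Bystander: white and yellow tip box, 72 x 80 x 68 mm high, origin at the centre of its underside.
- tube_rack: Bystander: green rack with six red-capped tubes, 60 x 86 x 79 mm high, origin at the centre of its underside.
There are look-alikes about, which are no part of the job. Leave any yellow look-alike of the crate alone. Leave any purple look-alike of the bay alone.

How it is judged (in metres and radians):
On the way:
1. the fingers push the crate along the bench (contact force between the fingers and crate above 0.5 N and distance of crate from where it was at the start of the episode above 0.03 m), for 0.1 s.
At the end, for the whole second after the job is handed in: The crate stands upright and at rest on the bench between the rails, its origin 38 to 50 mm from the stop (home is 44 mm, so a gap of at most 6 mm), within 22 mm of the bay's middle line and turned by less than 0.06 rad from the bay (x of crate in the frame of bay between -0.05 and -0.038 m and y of crate in the frame of bay between -0.022 and 0.022 m and angle between the x axis of crate and the x axis of bay, either way round below 0.06 rad and angle between crate's own z axis and vertical below 0.05 rad and height (world z) of crate below 0.005 m and linear speed of crate below 0.01 m/s); the robot touches nothing.
It fails at once if the crate tips by more than 0.15 rad (angle between crate's own z axis and vertical above 0.15 rad).
It fails at once if the crate is lifted by more than 12 mm (height (world z) of crate above 0.012 m).
It fails at once if the crate is shoved faster than 0.3 m/s (linear speed of crate above 0.3 m/s).
It fails at once if the fingers or arm push on the blue walls or the bottles with more than 2 N (contact force between any of the fingers, the arm and load above 2 N).
It fails at once if a bystander is moved by more than 15 mm (distance of any of media_bottle, tip_box, tube_rack from where it was at the start of the episode above 0.015 m).
It also fails if it takes over 45 s, if anything falls off the work surface, if the arm or the gripper's body presses on something with over 40 N, if the wrist force passes 120 N, or if a joint passes its speed limit or range.

### The arm

A 6-joint arm with a two-finger parallel gripper is mounted at the origin on the work surface. World frame = base frame: x ahead of the robot, y to its left, z up, the work surface at z = 0. Lengths are in mm, angles in rad, forces in N, time in s.
With the tool pointing down it reaches from about 300 to 825 mm from the base axis. Payload 5.4 kg.
Tool frame: the origin (TCP) lies on the centre line of the jaws, within the pads' length; the fingertips stand 25 mm ahead of it and the grasp point (between the pads) lies 6 mm ahead of it; z points along the fingers, y is the line along which they close (so a half turn about z gives the same grasp; the last joint's range is limited). The gripper opens to 92 mm and grips with 3 to 60 N. Pads are 20 mm wide; open, the fingers measure 128 mm over their backs; the gripper's body (75 mm by 189 mm) begins 69 mm behind the grasp point.
Start: joints at [-1.482, 0.158, 1.597, -0, 1.386, -0.21], TCP at [169.241, -549.512, 218.301] pointing down, gripper open.
Joint ranges: [-2.91, 2.91], [-0.94, 2.29], [0.18, 2.7], [-1.29, 4.43], [0.17, 2.64], [-3, 3]. Speed limits (rad/s): [2.57, 2.57, 3.14, 3.14, 3.14, 3.14].

### API

Orientations are given as a 3x3 rotation matrix whose columns are the frame's x, y, z axes.
In Python, from cell import r gives the robot as it stands.
- The arm moves only by the tool servo_tool, never from a script. Its argument "plan" is a list of rows, each an object with "travel": the shift along the tool's x, y, z each as a share of 150 mm, from -1 to 1, a list of three; "angular": the turn, a rotation vector about the tool's x, y, z each as a share of 0.15 rad, from -1 to 1, a list of three. In form: [{"travel": [tx, ty, tz], "angular": [wx, wy, wz]}, ...]. A call has exactly 5 rows; each row shifts and turns the commanded pose from where the row before left it, along the tool's axes as they then stand; what a row does not reach is not made up. A row lasts 1/10 s, in which the tool goes at most 50 mm and 8.59 degrees, less where a joint would pass 70% of its speed; a pose out of reach is approached as far as the arm can. A call with a number of a shift or a turn outside -1 to 1 is refused whole. A call with a gripper value outside its range is refused whole. "grip" is the closure, from -1 (fully open) to 1 (shut), set as the call begins (left out, the last holds). The fingers move at their own pace and stop on an object; "force" is the grip in N (left out, the last holds). Time passes only in rows, so rows that do not move let the fingers close, or fill a call up. It gives the time, the measured TCP pose, the force, the opening and the grip force at its end, in the units of the state.
- r.get_obs(): the state, without advancing time (a new reading comes with each control period).
- r.capture(name): name is "scene" or "top" or "wrist"; returns a dict with "frame" (480x640x3 uint8, red, green, blue), "fx", "fy", "cx", "cy" (pixels), "world_from_camera" (4x4, takes a point from camera to world coordinates); the wrist camera has in their place "mount" (4x4, takes a point from camera to tool coordinates, whose origin is the TCP and whose axes are the flange's). Camera axes: x right, y down, z forward; pixel columns grow to the right and rows downward; lengths in mm; the calibration is good to about 2 mm. A picture is of the moment at which its call begins: read the wrist's pose just before it. There is no depth.
- r.hand_in(): hands the job in; it is judged then, once.
The state is a dict: "time_s": time; "joints": joint angles; "joint_vel": joint speeds; "tau": joint torques, N m; "position": TCP position; "tool_rot": TCP orientation; "wrist_force": force on the tool from outside, world axes, zero at the start; "wrist_torque": the same for the moment, N m; "finger_gap": opening from 0.0 (shut) to 1.0 (fully open); "finger_force": force on a finger pad.
Only numpy, scipy, OpenCV 4.12 (cv2) and the standard library are available. Lean on these libraries where they do the work, as an engineer would, in place of code of your own. Each camera call takes 0.05 s, during which the arm holds its last target. There are 200 camera calls.

## Working session

There is one attempt and no reset: what is moved stays moved. The work goes in short steps, Python scripts to look and compute and a tool call to move; the robot and the scene stay as the last step left them, time stands still between calls to the robot, and variables do not carry over. Pictures are saved under pics/ and viewed, at most 10 in all, crops included, and the job is handed in when it is done.

Besides the shell and the picture viewer there is one more tool, called in YAML: its name, and indented under it one key for each argument. servo_tool: Moves the arm, as the interface text tells. Shift numbers are shares of 150 mm and turn numbers shares of 0.15 rad, none past 1 either way. Its arguments: {"type":"object","properties":{"plan":{"type":"array","items":{"type":"object","properties":{"travel":{"type":"array","items":{"type":"number"}},"angular":{"type":"array","items":{"type":"number"}}}}},"grip":{"type":"number"},"force":{"type":"number"}},"required":["plan"]}

```bash
mkdir -p pics; python3 - <<'E'
from cell import r
import cv2,pickle
d={n:r.capture(n) for n in("scene","top")}
for n in d: cv2.imwrite(f"pics/{n}0.png",d[n]["frame"][:,:,::-1]); print(n,d[n]["fx"],d[n]["cx"],d[n]["cy"],d[n]["world_from_camera"])
pickle.dump(d,open("d0.pkl","wb")); o=r.get_obs(); print(o["time_s"],o["tool_rot"],o["finger_gap"])
E
```

```text
scene 551.6391190432149 321.78665142104 245.88386246265486 [[-1.04803619e-01  8.40602952e-01 -5.31415919e-01  1.21362724e+03]
 [ 9.94425717e-01  8.23672870e-02 -6.58264607e-02  1.67260555e+02]
 [-1.15626296e-02 -5.35352508e-01 -8.44549583e-01  9.90528480e+02]
 [ 0.00000000e+00  0.00000000e+00  0.00000000e+00  1.00000000e+00]]
top 456.8156900864291 313.2341243405562 233.8377014970641 [[-1.28104897e-02 -9.97495818e-01  6.95556207e-02  5.62739538e+02]
 [-9.99866543e-01  1.34841040e-02  9.22365810e-03  1.10825641e+02]
 [-1.01384556e-02 -6.94281784e-02 -9.97535433e-01  1.03014312e+03]
 [ 0.00000000e+00  0.00000000e+00  0.00000000e+00  1.00000000e+00]]
0.1 [[ 9.55683041e-01  2.94397524e-01 -1.49961835e-04]
 [ 2.94397354e-01 -9.55681634e-01  1.67709204e-03]
 [ 3.50415973e-04 -1.64691679e-03 -9.99998582e-01]] 0.9975802504312231
```

View pics/top0.png

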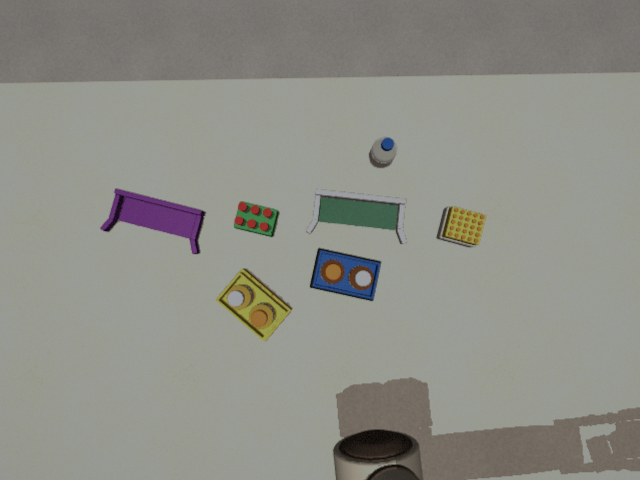

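View pics/scene0.png

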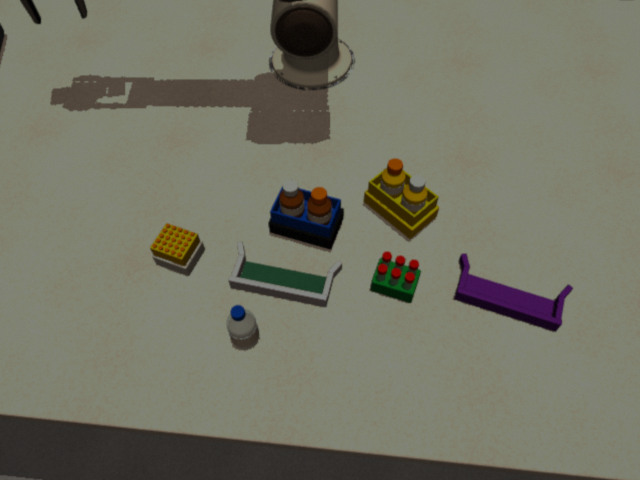

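Candidates in the top view: blue crate (346,274) or yellow crate (254,303), and green-floored metal bay (358,212) or purple bay (153,218). The blue crate and the green bay fit the description. I'll measure both and confirm in a crop.

```bash
cat > h.py <<'E'
import numpy as np,cv2
def ray(c,uv,z,T=None):
    T=c["world_from_camera"] if T is None else T
    uv=np.atleast_2d(uv).astype(float)
    d=np.c_[(uv[:,0]-c["cx"])/c["fx"],(uv[:,1]-c["cy"])/c["fy"],np.ones(len(uv))]@T[:3,:3].T
    o=T[:3,3]; return o+d*((z-o[2])/d[:,2])[:,None]
def blob(c,lo,hi,box):
    hsv=cv2.cvtColor(c["frame"],cv2.COLOR_RGB2HSV); m=cv2.inRange(hsv,lo,hi)
    k=np.zeros_like(m); x0,y0,x1,y1=box; k[y0:y1,x0:x1]=255; m&=k
    cs,_=cv2.findContours(m,cv2.RETR_EXTERNAL,cv2.CHAIN_APPROX_NONE)
    return max(cs,key=cv2.contourArea)[:,0,:]
def rect(P):
    (x,y),s,a=cv2.minAreaRect(P[:,:2].astype(np.float32)); b=cv2.boxPoints(((x,y),s,a))
    e=[b[1]-b[0],b[2]-b[1]]; L=max(e,key=np.linalg.norm); ang=np.arctan2(L[1],L[0])-np.pi/2
    ang=(ang+np.pi/2)%np.pi-np.pi/2
    return np.round([x,y,*s],1),round(float(ang),4),np.round(b,1).tolist()
E
python3 - <<'E'
import pickle;from h import *
d=pickle.load(open("d0.pkl","rb"));t,s=d["top"],d["scene"]
for n,c,bb,gb in(("top",t,(300,240,390,310),(300,185,415,240)),("scene",s,(260,170,350,250),(225,240,350,310))):
    print(n,"blue z80",rect(ray(c,blob(c,(105,100,50),(125,255,255),bb),80)))
    print(n,"green z0",rect(ray(c,blob(c,(60,60,30),(90,255,255),gb),0)))
f=t["frame"][180:315,290:470,::-1]
cv2.imwrite("pics/crop0.png",cv2.resize(f,None,fx=4.4,fy=4.4,interpolation=cv2.INTER_CUBIC))
E
```

```text
top blue z80 (array([544.1,  53.6, 129.3,  78.1]), -0.226, [[491.6000061035156, -0.699999988079071], [567.7000122070312, -18.200000762939453], [596.7000122070312, 107.80000305175781], [520.5999755859375, 125.30000305175781]])
top green z0 (array([680.9,  19. , 175.8,  54.9]), -0.125, [[642.7000122070312, -64.80000305175781], [697.2000122070312, -71.69999694824219], [719.0999755859375, 102.80000305175781], [664.5999755859375, 109.5999984741211]])
scene blue z80 (array([546.8,  52.5, 129.3,  76.5]), -0.2211, [[495.29998779296875, -2.200000047683716], [570.0, -19.0], [598.4000244140625, 107.19999694824219], [523.7000122070312, 124.0]])
scene green z0 (array([673. ,  17.6, 173.3,  38.4]), -0.123, [[643.2999877929688, -66.0999984741211], [681.5, -70.80000305175781], [702.7000122070312, 101.19999694824219], [664.5999755859375, 105.9000015258789]])
```

View pics/crop0.png

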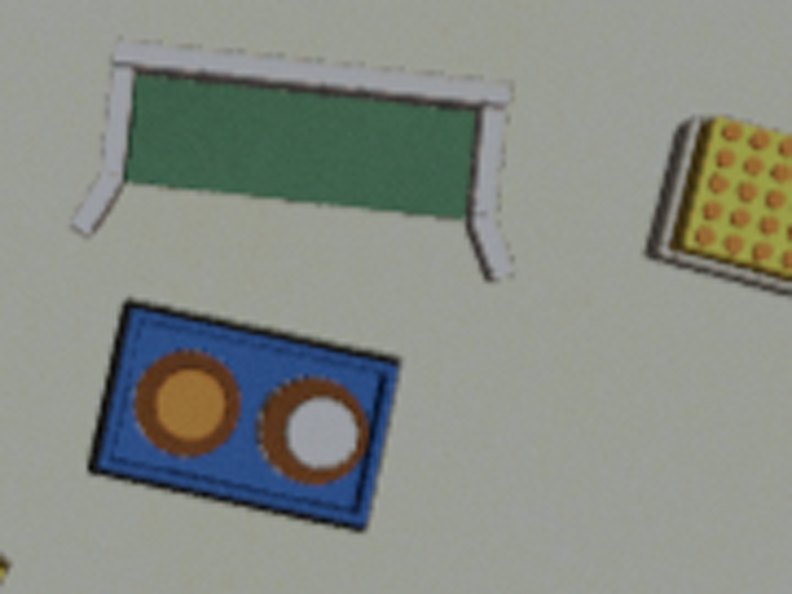

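The crop confirms the blue crate with two amber bottles in front of the green-floored metal bay. The crate is about 167 mm from the stop, 18 mm left of the middle line and turned −0.10 rad from the bay. My plan is to part-close the fingers, lean the tool back 0.3 rad and push on the band at about z = 20. First I turn the tool to the crate's yaw.

servo_tool:
  plan:
    - {"travel": [0,0,0],"angular": [0,0,0.7]}
    - {"travel": [0,0,0],"angular": [0,0,0.7]}
    - {"travel": [0,0,0],"angular": [0,0,0.7]}
    - {"travel": [0,0,0],"angular": [0,0,0.7]}
    - {"travel": [0,0,0],"angular": [0,0,0.7]}
  grip: -0.3

```text
time_s: 0.6
position: [169.2, -549.1, 217.7]
tool_rot: [[0.974, -0.229, -0.0], [-0.229, -0.974, 0.001], [-0.0, -0.001, -1.0]]
wrist_force: [0.4, 0.5, -0.4]
finger_gap: 0.652
finger_force: 0.0
```

```bash
cat > goto.py <<'E'
# prints tool-axis shift (rows of 150 mm) and turn (shares of .15) to reach target TCP, yaw, tilt
import sys;from h import *;from cell import r
from scipy.spatial.transform import Rotation as R
x,y,z,yaw,tilt=map(float,sys.argv[1:6]); o=r.get_obs(); M=np.array(o["tool_rot"]);p=np.array(o["position"])
T=(R.from_euler("z",yaw)*R.from_euler("x",np.pi)*R.from_euler("y",tilt)).as_matrix()
print("t",round(o["time_s"],2),"p",p.round(1),"yaw",round(np.arctan2(M[1,0],M[0,0]),4),"tilt",round(np.arctan2(M[2,0],-M[2,2]),3),"F",np.round(o["wrist_force"],1),"gap",round(o["finger_gap"],2),"q",np.round(o["joints"],2))
print("travel sum",(M.T@(np.array([x,y,z])-p)/150).round(3),"turn sum",(R.from_matrix(M.T@T).as_rotvec()/.15).round(3))
E
python3 goto.py 447 75 120 -0.2235 0
```

```text
t 0.6 p [ 169.2 -549.1  217.7] yaw -0.2305 tilt -0.0 F [ 0.4  0.5 -0.4] gap 0.65 q [-1.48  0.16  1.6  -0.    1.39  0.32]
travel sum [ 0.852 -4.473  0.656] turn sum [-0.007  0.003 -0.047]
```

servo_tool:
  plan:
    - {"travel": [0.06,-0.3,0],"angular": [0,0,0]}
    - {"travel": [0.06,-0.3,0],"angular": [0,0,0]}
    - {"travel": [0.06,-0.3,0],"angular": [0,0,0]}
    - {"travel": [0.06,-0.3,0],"angular": [0,0,0]}
    - {"travel": [0.06,-0.3,0],"angular": [0,0,0]}

```text
time_s: 1.1
position: [263.9, -338.3, 217.8]
tool_rot: [[0.974, -0.225, -0.0], [-0.225, -0.974, 0.001], [-0.0, -0.001, -1.0]]
wrist_force: [0.3, -0.0, 0.8]
finger_gap: 0.649
finger_force: 0.0
```

servo_tool:
  plan:
    - {"travel": [0.06,-0.3,0],"angular": [0,0,0]}
    - {"travel": [0.06,-0.3,0],"angular": [0,0,0]}
    - {"travel": [0.06,-0.3,0],"angular": [0,0,0]}
    - {"travel": [0.06,-0.3,0],"angular": [0,0,0]}
    - {"travel": [0.06,-0.3,0],"angular": [0,0,0]}

```text
time_s: 1.6
position: [358.1, -129.3, 218.1]
tool_rot: [[0.974, -0.225, 0.0], [-0.225, -0.974, -0.0], [0.0, 0.0, -1.0]]
wrist_force: [-0.2, -0.9, -0.2]
finger_gap: 0.65
finger_force: 0.0
```

servo_tool:
  plan:
    - {"travel": [0.05,-0.3,0.1],"angular": [0,0,0]}
    - {"travel": [0.05,-0.3,0.1],"angular": [0,0,0]}
    - {"travel": [0.05,-0.3,0.1],"angular": [0,0,0]}
    - {"travel": [0.05,-0.3,0.1],"angular": [0,0,0]}
    - {"travel": [0.05,-0.27,0.1],"angular": [0,0,0]}

```text
time_s: 2.1
position: [444.0, 77.6, 142.5]
tool_rot: [[0.975, -0.223, 0.0], [-0.223, -0.975, 0.0], [0.0, -0.0, -1.0]]
wrist_force: [0.1, -0.6, 0.7]
finger_gap: 0.649
finger_force: 0.0
```

servo_tool:
  plan:
    - {"travel": [0,0,0],"angular": [0,0.4,0]}
    - {"travel": [0,0,0],"angular": [0,0.4,0]}
    - {"travel": [0,0,0],"angular": [0,0.4,0]}
    - {"travel": [0,0,0],"angular": [0,0.4,0]}
    - {"travel": [0,0,0],"angular": [0,0.4,0]}

```text
time_s: 2.6
position: [443.5, 75.4, 142.9]
tool_rot: [[0.931, -0.224, 0.289], [-0.214, -0.975, -0.067], [0.297, 0.0, -0.955]]
wrist_force: [0.5, 0.6, -0.6]
finger_gap: 0.652
finger_force: 0.0
```

```bash
python3 goto.py 447 75 41 -0.2235 0.3; python3 - <<'E'
from h import *;from cell import r
c=r.capture("scene"); print(rect(ray(c,blob(c,(105,100,50),(125,255,255),(260,170,350,250)),80))[:2])
o=r.get_obs();w=r.capture("wrist");cv2.imwrite("pics/w1.png",w["frame"][:,:,::-1])
E
```

```text
t 2.6 p [443.5  75.4 142.9] yaw -0.226 tilt 0.302 F [ 0.5  0.6 -0.6] gap 0.65 q [-0.07 -0.35  2.25 -0.06  0.94  1.76]
travel sum [-0.18  -0.003  0.656] turn sum [ 0.005 -0.011 -0.016]
(array([546.4,  52.5, 129. ,  77.3]), -0.2266)
```

View pics/w1.png

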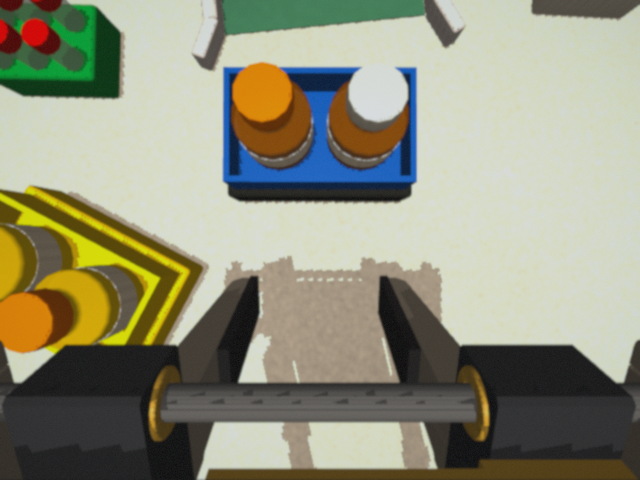

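The wrist view shows the blue crate at columns 225–415 and the two fingertips at columns 255 and 380. The fingers are therefore centred on the near face and parallel to it. The yellow look-alike is clear on the left. I'll lower to pushing height behind the crate.

servo_tool:
  plan:
    - {"travel": [-0.036,0,0.131],"angular": [0,0,0]}
    - {"travel": [-0.036,0,0.131],"angular": [0,0,0]}
    - {"travel": [-0.036,0,0.131],"angular": [0,0,0]}
    - {"travel": [-0.036,0,0.131],"angular": [0,0,0]}
    - {"travel": [-0.036,0,0.131],"angular": [0,0,0]}

```text
time_s: 3.2
position: [447.4, 74.4, 40.7]
tool_rot: [[0.931, -0.225, 0.287], [-0.215, -0.974, -0.066], [0.295, 0.0, -0.956]]
wrist_force: [-0.0, 0.3, -0.0]
finger_gap: 0.652
finger_force: 0.0
```

```bash
python3 goto.py 483 67.5 41 -0.2235 0.3
```

```text
t 3.2 p [447.4  74.4  40.7] yaw -0.2266 tilt 0.299 F [-0.   0.3 -0. ] gap 0.65 q [-0.07 -0.13  2.31 -0.07  0.67  1.78]
travel sum [ 0.232 -0.009  0.07 ] turn sum [ 0.006  0.007 -0.019]
```

servo_tool:
  plan:
    - {"travel": [0.045,0,0.014],"angular": [0,0,0]}
    - {"travel": [0.045,0,0.014],"angular": [0,0,0]}
    - {"travel": [0.045,0,0.014],"angular": [0,0,0]}
    - {"travel": [0.045,0,0.014],"angular": [0,0,0]}
    - {"travel": [0.02,0,0.006],"angular": [0,0,0]}

```text
time_s: 3.7
position: [479.4, 67.2, 42.7]
tool_rot: [[0.93, -0.224, 0.29], [-0.214, -0.974, -0.067], [0.298, -0.0, -0.955]]
wrist_force: [1.0, -0.7, 0.8]
finger_gap: 0.651
finger_force: 0.0
```

servo_tool:
  plan:
    - {"travel": [0.02,0,0.006],"angular": [0,0,0]}
    - {"travel": [0.02,0,0.006],"angular": [0,0,0]}
    - {"travel": [0.02,0,0.006],"angular": [0,0,0]}
    - {"travel": [0.02,0,0.006],"angular": [0,0,0]}
    - {"travel": [0.02,0,0.006],"angular": [0,0,0]}

```text
time_s: 4.2
position: [491.8, 64.3, 41.0]
tool_rot: [[0.932, -0.224, 0.285], [-0.215, -0.974, -0.066], [0.292, 0.0, -0.956]]
wrist_force: [-9.2, 3.0, 7.8]
finger_gap: 0.652
finger_force: 4.8
```

```bash
cat > look.py <<'E'
import sys;from h import *;from cell import r
A=-0.124;B=np.array([709.2,14.5])
for n in("scene","top"):
    c=r.capture(n)
    if len(sys.argv)>1: cv2.imwrite(f"pics/{n}{sys.argv[1]}.png",c["frame"][:,:,::-1])
    P=ray(c,blob(c,(105,100,50),(125,255,255),(260,170,350,300) if n=="scene" else (290,180,420,310)),80)
    q,a,_=rect(P); d=q[:2]-B
    print(n,q,a,"in bay x",round(d@[np.cos(A),np.sin(A)],1),"y",round(d@[-np.sin(A),np.cos(A)],1),"yaw",round(a-A,3))
E
python3 look.py; python3 goto.py 500 65 41 -0.2235 0.3
```

```text
scene [545.9  52.7 129.   78.6] -0.2265 in bay x -166.8 y 17.7 yaw -0.103
top [544.5  53.5 129.1  78.1] -0.2253 in bay x -168.3 y 18.3 yaw -0.101
t 4.3 p [491.7  64.3  40.9] yaw -0.2262 tilt 0.297 F [-6.1  1.7  4.1] gap 0.65 q [-0.09 -0.01  2.2  -0.07  0.66  1.76]
travel sum [ 0.051 -0.017  0.015] turn sum [ 0.007  0.023 -0.017]
```

servo_tool:
  plan:
    - {"travel": [0.03,0,0.009],"angular": [0,0,0]}
    - {"travel": [0.03,0,0.009],"angular": [0,0,0]}
    - {"travel": [0.03,0,0.009],"angular": [0,0,0]}
    - {"travel": [0.03,0,0.009],"angular": [0,0,0]}
    - {"travel": [0.03,0,0.009],"angular": [0,0,0]}

```text
time_s: 4.8
position: [513.6, 59.3, 40.4]
tool_rot: [[0.933, -0.224, 0.282], [-0.214, -0.975, -0.066], [0.29, 0.001, -0.957]]
wrist_force: [-8.1, 2.5, 4.2]
finger_gap: 0.652
finger_force: 3.9
```

servo_tool:
  plan:
    - {"travel": [0.03,0,0.009],"angular": [0,0,0]}
    - {"travel": [0.03,0,0.009],"angular": [0,0,0]}
    - {"travel": [0.03,0,0.009],"angular": [0,0,0]}
    - {"travel": [0.03,0,0.009],"angular": [0,0,0]}
    - {"travel": [0.03,0,0.009],"angular": [0,0,0]}

```text
time_s: 5.3
position: [536.4, 54.0, 40.5]
tool_rot: [[0.933, -0.224, 0.282], [-0.214, -0.975, -0.065], [0.29, 0.001, -0.957]]
wrist_force: [-7.2, 1.5, 3.3]
finger_gap: 0.646
finger_force: 3.6
```

```bash
python3 look.py 2; python3 goto.py 560 50 41 -0.124 0.3
```

```text
scene [590.6  42.4 129.   78.5] -0.2213 in bay x -121.1 y 13.0 yaw -0.097
top [590.1  42.9 129.3  78.3] -0.2255 in bay x -121.7 y 13.5 yaw -0.102
t 5.4 p [537.3  53.7  40.8] yaw -0.2261 tilt 0.296 F [-3.7  0.5 -0.2] gap 0.65 q [-0.1   0.1   2.08 -0.06  0.67  1.74]
travel sum [ 0.147 -0.01   0.043] turn sum [ 0.202  0.026 -0.651]
```

View pics/scene2.png

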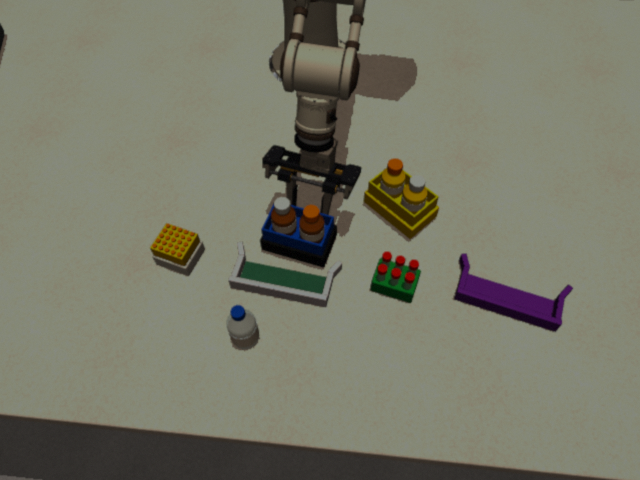

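The scene view shows the crate at (300,235), upright and heading for the bay mouth, with the bystanders untouched. I'll push on straight to near the stop, which also cuts the lateral offset, and then square it up.

servo_tool:
  plan:
    - {"travel": [0.03,0,0.009],"angular": [0,0,0]}
    - {"travel": [0.03,0,0.009],"angular": [0,0,0]}
    - {"travel": [0.03,0,0.009],"angular": [0,0,0]}
    - {"travel": [0.03,0,0.009],"angular": [0,0,0]}
    - {"travel": [0.03,0,0.009],"angular": [0,0,0]}

```text
time_s: 5.9
position: [559.6, 48.6, 40.7]
tool_rot: [[0.932, -0.224, 0.283], [-0.214, -0.975, -0.066], [0.291, 0.0, -0.957]]
wrist_force: [-4.6, 0.3, 0.6]
finger_gap: 0.653
finger_force: 2.6
```

servo_tool:
  plan:
    - {"travel": [0.03,0,0.009],"angular": [0,0,0]}
    - {"travel": [0.03,0,0.009],"angular": [0,0,0]}
    - {"travel": [0.03,0,0.009],"angular": [0,0,0]}
    - {"travel": [0.03,0,0.009],"angular": [0,0,0]}
    - {"travel": [0.03,0,0.009],"angular": [0,0,0]}

```text
time_s: 6.4
position: [582.8, 43.2, 40.9]
tool_rot: [[0.932, -0.224, 0.284], [-0.214, -0.975, -0.066], [0.292, 0.0, -0.957]]
wrist_force: [-4.4, 1.1, -1.6]
finger_gap: 0.65
finger_force: 2.1
```

```bash
python3 look.py; python3 goto.py 600 38 41 -0.124 0.3
```

```text
scene [639.   37.9 114.8  78.1] -0.2216 in bay x -72.6 y 14.5 yaw -0.098
top [636.4  32.1 129.6  77.9] -0.2268 in bay x -74.4 y 8.5 yaw -0.103
t 6.5 p [584.1  42.9  41.7] yaw -0.2262 tilt 0.298 F [-3.   0.2 -2. ] gap 0.65 q [-0.11  0.21  1.96 -0.05  0.68  1.72]
travel sum [0.105 0.008 0.037] turn sum [ 0.202  0.01  -0.651]
```

servo_tool:
  plan:
    - {"travel": [0.026,0,0.009],"angular": [0,0,0]}
    - {"travel": [0.026,0,0.009],"angular": [0,0,0]}
    - {"travel": [0.026,0,0.009],"angular": [0,0,0]}
    - {"travel": [0.026,0,0.009],"angular": [0,0,0]}
    - {"travel": [0.02,0,0.007],"angular": [0,0,0]}

```text
time_s: 7.0
position: [604.1, 38.4, 41.8]
tool_rot: [[0.931, -0.224, 0.288], [-0.214, -0.975, -0.066], [0.296, -0.0, -0.955]]
wrist_force: [-3.4, 0.8, -1.8]
finger_gap: 0.648
finger_force: 2.0
```

```bash
sed -i 's/(260,170,350,300)/(230,170,350,300)/' look.py; python3 look.py; python3 goto.py 610 35 41 -0.124 0.3
```

```text
scene [658.9  26.5 128.9  78.3] -0.2239 in bay x -51.4 y 5.7 yaw -0.1
top [657.5  27.3 129.7  78.5] -0.2253 in bay x -52.9 y 6.3 yaw -0.101
t 7.1 p [604.4  38.3  42. ] yaw -0.2263 tilt 0.301 F [-3.7  1.2 -2.2] gap 0.65 q [-0.12  0.25  1.91 -0.05  0.69  1.71]
travel sum [0.037 0.013 0.019] turn sum [ 0.202 -0.007 -0.652]
```

The front left corner is now about at the stop. I'll turn the tool to the bay's yaw while pressing on.

```bash
python3 goto.py 613.5 31 41 -0.124 0.3
```

```text
t 7.1 p [604.4  38.3  42. ] yaw -0.2263 tilt 0.301 F [-3.7  1.2 -2.2] gap 0.65 q [-0.12  0.25  1.91 -0.05  0.69  1.71]
travel sum [0.065 0.034 0.027] turn sum [ 0.202 -0.007 -0.652]
```

servo_tool:
  plan:
    - {"travel": [0.008,0.004,0.003],"angular": [0.02,0,-0.065]}
    - {"travel": [0.008,0.004,0.003],"angular": [0.02,0,-0.065]}
    - {"travel": [0.008,0.004,0.003],"angular": [0.02,0,-0.065]}
    - {"travel": [0.008,0.004,0.003],"angular": [0.02,0,-0.065]}
    - {"travel": [0.008,0.004,0.003],"angular": [0.02,0,-0.065]}

```text
time_s: 7.6
position: [608.4, 34.1, 41.1]
tool_rot: [[0.942, -0.173, 0.289], [-0.166, -0.985, -0.052], [0.293, 0.001, -0.956]]
wrist_force: [-10.0, -0.6, 5.5]
finger_gap: 0.649
finger_force: 5.3
```

servo_tool:
  plan:
    - {"travel": [0.006,0.003,0.003],"angular": [0.02,0,-0.065]}
    - {"travel": [0.006,0.003,0.003],"angular": [0.02,0,-0.065]}
    - {"travel": [0.006,0.003,0.003],"angular": [0.02,0,-0.065]}
    - {"travel": [0.006,0.003,0.003],"angular": [0.02,0,-0.065]}
    - {"travel": [0.006,0.003,0.003],"angular": [0.02,0,-0.065]}

```text
time_s: 8.1
position: [611.6, 30.7, 40.6]
tool_rot: [[0.95, -0.123, 0.288], [-0.117, -0.992, -0.037], [0.29, 0.002, -0.957]]
wrist_force: [-22.1, -2.7, 17.4]
finger_gap: 0.648
finger_force: 10.8
```

```bash
python3 look.py; python3 goto.py 613.5 31 41 -0.124 0.3
```

```text
scene [666.3  24.  129.2  78. ] -0.1251 in bay x -43.7 y 4.1 yaw -0.001
top [663.4  24.9 129.7  76.6] -0.126 in bay x -46.7 y 4.7 yaw -0.002
t 8.2 p [611.6  30.7  40.7] yaw -0.1225 tilt 0.294 F [-19.5  -1.9  13.1] gap 0.65 q [-0.15  0.26  1.89  0.01  0.69  1.54]
travel sum [ 0.012 -0.004  0.001] turn sum [0.01  0.037 0.01 ]
```

The force has risen to about 22 N and the crate sits at x ≈ −45, y ≈ 4, yaw ≈ 0, so it is seated. I'll back off.

servo_tool:
  plan:
    - {"travel": [-0.02,0,-0.006],"angular": [0,0,0]}
    - {"travel": [-0.04,0,-0.012],"angular": [0,0,0]}
    - {"travel": [-0.08,0,-0.024],"angular": [0,0,0]}
    - {"travel": [-0.12,0,-0.036],"angular": [0,0,0]}
    - {"travel": [-0.12,0,-0.036],"angular": [0,0,0]}

```text
time_s: 8.7
position: [556.4, 38.3, 41.7]
tool_rot: [[0.946, -0.124, 0.298], [-0.118, -0.992, -0.037], [0.301, 0.0, -0.954]]
wrist_force: [-0.5, 0.6, 0.2]
finger_gap: 0.651
finger_force: 0.0
```

servo_tool:
  plan:
    - {"travel": [-0.05,0,-0.2],"angular": [0,0,0]}
    - {"travel": [-0.05,0,-0.2],"angular": [0,0,0]}
    - {"travel": [-0.05,0,-0.2],"angular": [0,0,0]}
    - {"travel": [0,0,0],"angular": [0,0,0]}
    - {"travel": [0,0,0],"angular": [0,0,0]}

```text
time_s: 9.2
position: [508.7, 44.4, 121.0]
tool_rot: [[0.947, -0.124, 0.298], [-0.118, -0.992, -0.037], [0.3, 0.0, -0.954]]
wrist_force: [-0.1, 0.8, -0.4]
finger_gap: 0.649
finger_force: 0.0
```

```bash
python3 look.py 3; python3 goto.py 613.5 31 41 -0.124 0.3; python3 - <<'E'
import cv2
a=cv2.imread("pics/scene3.png")[150:330,140:380];cv2.imwrite("pics/c3.png",cv2.resize(a,None,fx=3.2,fy=3.2))
E
```

```text
scene [667.   23.9 129.   76.7] -0.1251 in bay x -43.0 y 4.1 yaw -0.001
top [663.3  24.9 129.7  76.8] -0.126 in bay x -46.8 y 4.6 yaw -0.002
t 9.3 p [507.3  44.5 118.8] yaw -0.1242 tilt 0.3 F [ 0.   0.5 -0.1] gap 0.65 q [-0.16 -0.14  2.13  0.01  0.85  1.53]
travel sum [0.528 0.002 0.706] turn sum [ 0.001 -0.    -0.001]
```

View pics/c3.png

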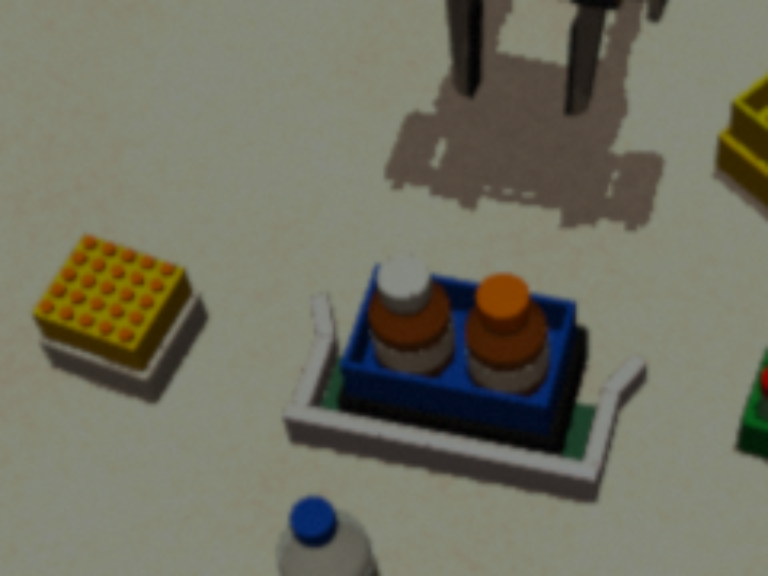

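The crop shows the crate at about (460,350), upright between the rails and flush along the back stop. The fingers are clear of it and the bystanders are in place.

```bash
python3 -c "
from cell import r
print(r.hand_in())"
```

```text
the job is handed in; nothing more can be done
None
```

The blue crate is upright in the green-floored bay and flush against the stop (about 45 mm from it, 4 mm off the middle line, squared to it), with the bystanders where they were; I handed the job in at about 9 s, but no verdict came back.

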